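# Close the water can: screw its clamping ring down hand-tight over the sealing disc

### The job

The water can has just been filled before the water is cut off: take the yellow screw ring from the counter, set it level over the can's neck and screw it on clockwise, counting the turns (about one in all), until you feel the resistance rise and the blue sealing disc is clamped hand-tight. Feel for it: a loose ring leaks, and tightening it hard crushes the seal. Let go of it, and leave the steel cup, the red tumbler and the dish drainer with its plates alone.

Things in the scene. Friction and masses are not known exactly. Their poses are not given: they have to be found in the camera images.
- ring_mid (a point): Centre (half-way up, on the axis) of the yellow plastic screw ring, a loose threaded collar of about 45 g: body 60 mm across, 22 mm high, ribbed sides, with two ears (wings) opposite each other along its x axis: 100 mm over their ends, 9 mm thick, from 4 to 18 mm above the lower edge. It starts flat on the counter, right way up. Grip the 60 mm body between the ears. z axis = the ring's axis, up.
- ring: The same ring, origin at the centre of its lower edge. Its top is an inward rim 3 mm thick with a 36 mm hole; its lower end is open; bore 53 mm, 46.8 mm between the two thread lugs (2 to 7 mm above the lower edge). Neither on the ring nor on the neck is it marked where the thread begins: it must be felt.
- seal (a point): Middle of the top face of the blue sealing disc that already lies on the can's mouth, on the neck's axis, 229 mm above the counter; z up. Disc: 44.4 mm across, bevelled edge, 4 mm thick with the black rubber gasket under it. The ring's rim presses on it from above: rim and disc first touch when the ring's centre is 8 mm below this point; hand-tight is only 0.1 to 0.5 mm lower, too little to see.
- disc: The same sealing disc, origin mid-underside; its gasket gives under 1 mm. Feel: the ring turns easily (under 0.2 N m, 4 N on an ear) until rim meets disc; after some 0.3 rad of slack the torque climbs about 1 N m a radian. 0.4 to 0.8 N m (10 to 18 N pushing an ear round, 41 mm from the axis) is hand-tight and right; under 0.25 N m leaks; over 1.1 N m is too hard, 1.5 N m crushes it.
- mouth (a point): Centre of the can's mouth, under the disc, 225 mm above the counter. The upright neck below it is 45.4 mm across, 51.8 mm over its coarse right-hand thread (two starts, 12 mm lead: clockwise from above closes, the ring sinks 1.9 mm a radian). Set on by hand, the ring's lower edge stops 1 to 10 mm below the mouth; a 3 to 8 N push helps the thread catch; 0.7 to 1.3 turns in all to hand-tight.
- neck_foot (a point): Axis of the neck at the underside of its foot collar (55 mm across, 3 mm thick), 27 mm below the mouth; the tightened ring's lower edge is 9 mm above the top of this collar. The can's sloping shoulder starts 5 mm below this point, 62 mm across, widening to 90 mm. The thread holds: a ring that is let go, half-way or tight, stays where it is and does not unscrew.
- can: Off-white five-litre plastic water can, full and heavy: it stays put. Origin on the counter under the neck's axis. Body 165 mm high, from 47 mm on the -x side to 143 mm on the +x side of the neck's axis, 70 mm to either side in y. A carrying handle (bar 22 mm thick, top 24 mm below the mouth) runs along +x, starting 40 mm from the neck's axis.
- cup: Steel cup standing loose, 76 mm across the rim, 85 mm high, origin under its foot. Leave it alone.
- tumbler: Red plastic tumbler standing loose, 72 mm across the rim, 115 mm high, origin under its foot. Leave it alone.
- drainer: Grey plastic dish drainer, 400 (x) x 270 (y) x 85 mm, with two white plates standing on edge in it to about 240 mm high; origin under its centre. Leave it alone.
Mind the look-alikes: they are no part of the job. Leave any purple look-alike of the can alone. Of the things shaped like the ring, the yellow one is meant.

How it is judged (in metres and radians):
On the way, in this order (a step that is already met when the one before it is completed fails the run):
1. the ring is lifted off the counter (height (world z) of ring_mid above 0.12 m), for 0.1 s.
2. the ring is set level over the can's neck (horizontal distance between ring_mid and seal below 0.005 m and z of ring_mid in the frame of can below 0.237 m and angle between ring's own z axis and vertical below 0.12 rad), for 0.1 s.
3. the ring is screwed down until its rim presses on the sealing disc (z of ring_mid in the frame of can below 0.2225 m and contact force between ring and disc above 5 N), for 0.1 s.
At the end, for the whole second after the job is handed in: The ring sits level (within 0.05 rad) and centred (3 mm) on the neck, screwed down with its centre less than 222.5 mm above the counter, at rest and released, and clamps the sealing disc with 12 to 55 N (about 0.25 to 1.1 N m of tightening). Cup and tumbler stand within 30 mm of where they were (contact force between ring and disc between 12 and 55 N and z of ring_mid in the frame of can below 0.2225 m and horizontal distance between ring_mid and seal below 0.003 m and angle between ring's own z axis and vertical below 0.05 rad and linear speed of ring below 0.01 m/s and angular speed of ring below 0.1 rad/s and distance of each of cup, tumbler from where it was at the start of the episode below 0.03 m); the robot touches nothing.
It fails at once if the seal is crushed: the ring presses on the sealing disc with more than 75 N (contact force between ring and disc above 75 N).
It fails at once if the steel cup is pushed more than 30 mm (distance of cup from where it was at the start of the episode above 0.03 m).
It fails at once if the tumbler is pushed more than 30 mm (distance of tumbler from where it was at the start of the episode above 0.03 m).
It fails at once if the robot bumps the dish drainer (more than 5 N) (contact force between drainer and the fingers above 5 N or contact force between drainer and the arm above 5 N).
It also fails if it takes over 69 s, if anything falls off the work surface, if the arm or the gripper's body presses on something with over 40 N, if the wrist force passes 120 N, or if a joint passes its speed limit or range.

### The arm

A 7-joint arm with a two-finger parallel gripper is mounted at the origin on the work surface. World frame = base frame: x ahead of the robot, y to its left, z up, the work surface at z = 0. Lengths are in m, angles in degrees, forces in N, time in s.
With the tool pointing down it reaches from about 0.425 to 0.875 m from the base axis. Payload 4.7 kg.
Tool frame: the origin (TCP) lies on the mounting face of the last link; the fingertips stand 182 mm ahead of it and the grasp point (between the pads) lies 164 mm ahead of it; z points along the fingers, x is the direction in which the jaws open and shut, and the axes are right-handed (so a half turn about z gives the same grasp; the last joint's range is limited). The gripper opens to 87 mm and grips with 3 to 60 N. Pads are 19 mm wide; open, the fingers measure 117 mm over their backs; the gripper's body (75 mm by 190 mm) begins 51 mm behind the grasp point.
Start: joints at [0.808, 18.392, -4.016, 83.108, 1.295, 78.541, -3.26], TCP at [0.65, -0, 0.405] pointing down, gripper open.
Joint ranges: [-163.93, 163.93], [-17.29, 119.83], [-79.2, 71.16], [3.27, 140.29], [-89.18, 269.18], [5.43, 117.66], [-154.24, 154.24]. Speed limits (degrees/s): [147.25, 147.25, 180, 180, 180, 180, 180].

### API

Orientations are given as [roll, pitch, yaw] about the fixed x, y, z axes, in that order (R = Rz(yaw) Ry(pitch) Rx(roll)).
In Python, from cell import status, cams, env, outline_of, landmark_of gives the robot as it stands. The module is installed in compiled form; this text tells all that it offers.
- The arm moves only by the tool jog_arm, never from a script. Its argument "rows" is a list of rows, each a list of 7 numbers: the closure, from 0 (fully open) to 1 (shut), then the shift along the tool's x, y, z in m, then the turn, a rotation vector about the tool's x, y, z in degrees. A call has 1 to 12 rows; each row shifts and turns the commanded pose from where the row before left it, along the tool's axes as they then stand; what a row does not reach is not made up. A row lasts 1/12 s, in which the tool goes at most 41.7 mm and 7.16 degrees, less where a joint would pass 70% of its speed; a pose out of reach is approached as far as the arm can. A call with a gripper value outside its range is refused whole. The fingers move at their own pace and stop on an object; "grip_force" is the grip in N (left out, the last holds). Time passes only in rows, so rows that do not move let the fingers close. It gives the time, the measured TCP pose, the force and the opening at its end, in the units of the state.
- status.get_obs(): the state, without advancing time (a new reading comes with each control period).
- cams.read_camera(name): name is "scene" or "side" or "wrist"; returns (picture, depth): 400x640x3 uint8, red, green, blue; 400x640 float32, m along the optical axis (not along the pixel's ray), 0 where there is no reading.
- cams.camera_params(name): a dict with "vfov" (degrees; the focal length in pixels is half the picture's height over the tangent of half this angle, whatever the lens; pixels are square), "cx", "cy" (the principal point, pixels), "k1" (the pictures are not rectified: a ray, as slopes to the right and down, at radius r is drawn at 1 + k1 r^2 times it, then the intrinsics apply), "eye" and "attitude" of the camera in the world. Camera axes: x right, y up, looking along -z (the intrinsics and any distortion apply to the point x, -y, -z); pixel columns grow to the right and rows downward; lengths in m; the calibration is good to about 2 mm. A picture is of the moment at which its call begins: read the wrist's pose just before it. camera_params takes no time and is no camera call; for the wrist camera it gives the pose at the moment of the call.
- env.sign_off(): hands the job in, once; it reports no verdict.
Trained networks look in the newest picture that a camera, given by its name, has taken for a name from the list of things; names that differ only in an ending like _2 or _b are one class to them, and where a whole thing is asked for, a point or a joint stands for the part that bears it (a point fixed in the world has none). Each returns a list of dicts, best first, with "conf" (0 to 1); they miss things now and then, are a little off and sometimes report something else, mostly with a low value. They report only what shows in the picture. A call takes as long as a camera call. They do not tell look-alikes from the thing itself.
- outline_of(camera, name): "pixels" (400x640 bool, what is visible of it) and "box" ([left, top, right, bottom] in pixels, round what is visible of it).
- landmark_of(camera, name): "position" ([row, column] in pixels: a listed point, or the origin of a listed thing).
The state is a dict: "time_s": time; "qpos": joint angles; "joint_velocities": joint speeds; "effort": joint torques, N m; "tool_pos": TCP position; "tool_rot": TCP orientation; "force": force on the tool from outside, world axes, zero at the start; "wrist_torque": the same for the moment, N m; "grip_width": finger opening in m.
Only numpy, scipy, OpenCV 4.12 (cv2) and the standard library are available. Lean on these libraries where they do the work, as an engineer would, in place of code of your own. Each camera call takes 0.05 s, during which the arm holds its last target. There are 200 camera calls.

## Working session

There is one attempt and no reset: what is moved stays moved. The work goes in short steps, Python scripts to look and compute and a tool call to move; the robot and the scene stay as the last step left them, time stands still between calls to the robot, and variables do not carry over. Pictures are saved under pics/ and viewed, about 8 in all and at most 12, crops included, and the job is handed in when it is done.

Besides the shell and the picture viewer there is one more tool, called after ">>>" by a JSON object that holds its "method" and its "body", one argument or row to a line. jog_arm: Moves the arm, as the interface text tells. Its arguments: {"type":"object","properties":{"rows":{"type":"array"},"grip_force":{"type":"number"}},"required":["rows"]}

```bash
mkdir -p pics; cat > h.py <<'E'
import numpy as np, cv2
from scipy.spatial.transform import Rotation as R
from cell import status, cams, env, outline_of, landmark_of
def K(p):
    f=200/np.tan(np.radians(p['vfov'])/2); return f
def rot(p):
    a=np.array(p['attitude'],float)
    return a if a.shape==(3,3) else R.from_euler('xyz',a,degrees=True).as_matrix()
def ray(p,row,col):
    f=K(p); d=np.array([(col-p['cx'])/f,(row-p['cy'])/f]); u=d.copy()
    for _ in range(20): u=d/(1+p['k1']*(u@u))
    return rot(p)@np.array([u[0],-u[1],-1.])
def at_depth(p,row,col,z): return np.array(p['eye'])+z*ray(p,row,col)
def at_z(p,row,col,z):
    r=ray(p,row,col); e=np.array(p['eye']); return e+r*(z-e[2])/r[2]
def proj(p,X):
    v=rot(p).T@(np.array(X)-np.array(p['eye'])); u=np.array([v[0],-v[1]])/-v[2]
    u=u*(1+p['k1']*(u@u)); f=K(p); return u[1]*f+p['cy'],u[0]*f+p['cx']
def save(n,im): cv2.imwrite('pics/'+n+'.png',im[:,:,::-1])
E
python3 - <<'E'
from h import *
o=status.get_obs();print(o)
for c in ['scene','side','wrist']:
    p=cams.camera_params(c);print(c,p)
    im,d=cams.read_camera(c);save(c+'0',im)
    for n in ['ring','ring_mid','seal','can','cup','tumbler','drainer']:
        for r in landmark_of(c,n)[:3]:
            y,x=r['position'];i,j=int(round(y)),int(round(x))
            z=d[min(max(i,0),399),min(max(j,0),639)]
            print(c,n,round(r['conf'],2),np.round([y,x]),z,at_depth(p,y,x,z).round(3))
s=[cv2.imread(f'pics/{c}0.png') for c in ['scene','side','wrist']]
cv2.imwrite('pics/all0.png',cv2.resize(np.vstack(s[:2]),(800,1000))[:, :])
E
```

```text
{'time_s': 0.0, 'qpos': array([ 0.80778369, 18.43949128, -4.01412186, 83.1748516 ,  1.29593145,
       78.53767404, -3.25864714]), 'joint_velocities': array([-0.06839012,  0.11381994, -0.00476849, -0.02853734,  0.049759  ,
       -0.02235152, -0.03807103]), 'effort': array([-2.58547143e-04, -4.91284704e+01, -4.03903294e-01, -3.12526345e+01,
       -6.40594075e-02,  4.37659642e-02,  1.61017233e-04]), 'tool_pos': array([ 6.49805705e-01, -4.82085771e-05,  4.03656523e-01]), 'tool_rot': array([1.79993068e+02, 1.06732995e-01, 2.15953659e-03]), 'force': array([ 0.48964181, -0.4032145 , -0.54041657]), 'wrist_torque': array([0.02375937, 0.00296234, 0.00288416]), 'grip_width': 0.08705333533010612}
scene {'vfov': 50.62793210109787, 'cx': 317.8594429026661, 'cy': 196.70173882707593, 'k1': 0.008404617235813185, 'eye': array([ 0.83765977, -0.67530635,  1.15546016]), 'attitude': array([32.59939181, -0.55764422, 36.39989713])}
scene ring 0.83 [219. 276.] 1.3029429 [ 0.36  -0.226  0.02 ]
scene ring 0.64 [236. 314.] 1.2953776 [ 0.484 -0.195 -0.001]
scene ring_mid 0.75 [234. 312.] 1.3005457 [ 0.474 -0.
[... 1097 characters left out ...]
2]
side seal 0.73 [219. 196.] 1.2353027 [0.475 0.227 0.233]
side can 0.83 [360. 220.] 1.0794936 [0.173 0.331 0.08 ]
side can 0.58 [285. 206.] 1.1437594 [0.317 0.284 0.167]
side cup 0.64 [255. 281.] 1.4146113 [0.424 0.018 0.037]
side tumbler 0.61 [213. 241.] 1.5899338 [0.677 0.011 0.028]
side drainer 0.81 [178. 407.] 0.92564327 [ 0.038 -0.048  0.483]
wrist {'vfov': 63.698770872986124, 'cx': 316.50902309109665, 'cy': 195.7960798284432, 'k1': -0.060230802455141196, 'eye': array([0.64985397, 0.06636869, 0.38448286]), 'attitude': array([-13.96540702,  -0.08147686,   0.0462345 ])}
wrist cup 0.69 [167. 154.] 0.3186201 [0.486 0.018 0.068]
wrist tumbler 0.82 [166. 362.] 0.38314694 [0.704 0.008 0.004]
```

View pics/scene0.png

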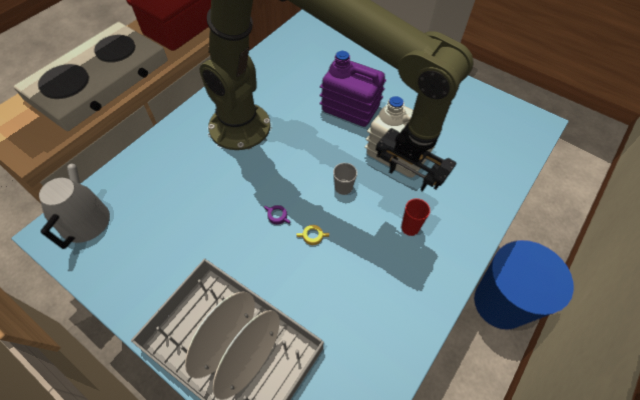

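View pics/side0.png

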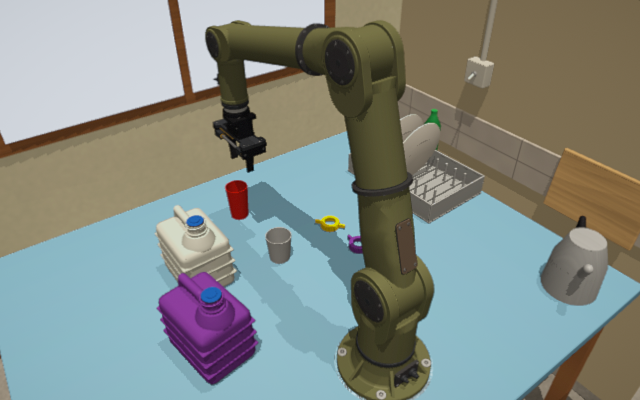

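The yellow ring shows at scene (234,313) and side (222,331), the purple look-alike ring at scene (214,278). The white can's neck is at scene (104,396) and side (222,196), and the purple can at scene (55,342). I choose the yellow ring and the off-white can.

```bash
cat > m.py <<'E'
from h import *
def yellow(im):
    h=cv2.cvtColor(im,cv2.COLOR_RGB2HSV); return cv2.inRange(h,(22,120,60),(36,255,255))
def blue(im):
    h=cv2.cvtColor(im,cv2.COLOR_RGB2HSV); return cv2.inRange(h,(100,150,60),(120,255,255))
def ringpose(p,im,z=0.015):
    n,l,s,c=cv2.connectedComponentsWithStats(yellow(im)); k=1+np.argmax(s[1:,4])
    ys,xs=np.where(l==k); P=np.array([at_z(p,y,x,z)[:2] for y,x in zip(ys,xs)])
    (cx,cy),wh,_=cv2.minAreaRect(P.astype(np.float32)*1000)
    m=P.mean(0); w,v=np.linalg.eigh(np.cov((P-m).T)); e=v[:,1]
    t=(P-m)@e; ends=(m+e*(t.max()+t.min())/2)
    return m,(cx,cy),wh,np.degrees(np.arctan2(e[1],e[0])),s[k,4]
E
python3 - <<'E'
from m import *
for c in ['scene','side']:
    p=cams.camera_params(c); im,d=cams.read_camera(c)
    print(c,ringpose(p,im))
    for r in landmark_of(c,'seal')[:2]: print(at_z(p,*r['position'],.229).round(4))
    for r in landmark_of(c,'ring_mid')[:3]: print('r',at_z(p,*r['position'],.011).round(4))
    n,l,s,ce=cv2.connectedComponentsWithStats(blue(im))
    for k in range(1,n):
        if 60<s[k,4]<600: print('blue',s[k],at_z(p,ce[k][1],ce[k][0],.229).round(4))
    if c=='scene': save('crop1',np.hstack([cv2.resize(im[190:260,250:350],(400,280)),cv2.resize(im[70:140,350:450],(400,280))]))
E
```

```text
scene (array([ 0.48202444, -0.20084969]), (481.617919921875, -199.53431701660156), (74.64680480957031, 64.98186492919922), np.float64(-141.60791830674773), np.int32(241))
[0.4765 0.2116 0.229 ]
[0.2209 0.3081 0.229 ]
r [ 0.3568 -0.2169  0.011 ]
blue [336  51  13   9  85] [0.2269 0.3031 0.229 ]
blue [390  97  13  10 104] [0.479  0.2265 0.229 ]
side (array([ 0.47603571, -0.19639423]), (477.6424560546875, -196.8282012939453), (68.38871765136719, 80.24893188476562), np.float64(-168.0371374146198), np.int32(262))
[0.2254 0.3086 0.229 ]
[0.4798 0.2321 0.229 ]
r [ 0.4795 -0.2085  0.011 ]
r [ 0.3451 -0.1934  0.011 ]
blue [187 216  16  10 133] [0.4762 0.2296 0.229 ]
blue [201 287  20  16 249] [0.2238 0.3068 0.229 ]
```

View pics/crop1.png

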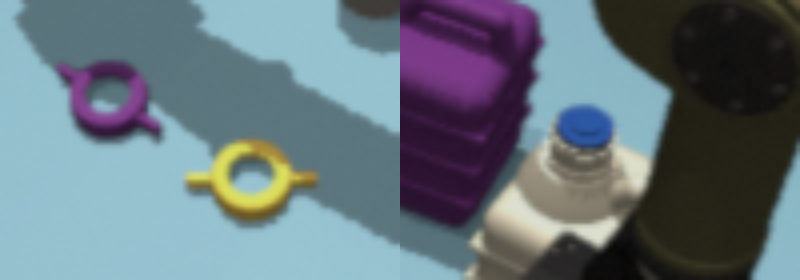

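The crop confirms it: yellow ring, ears along the image row (about 37° in world), and the off-white can with its blue disc. Next I move above the ring.

>>> {"method": "jog_arm", "body": {
  "rows": [
    [0,-0.017,0.02,0,0,0,0],
    [0,-0.017,0.02,0,0,0,0],
    [0,-0.017,0.02,0,0,0,0],
    [0,-0.017,0.02,0,0,0,0],
    [0,-0.017,0.02,0,0,0,0],
    [0,-0.017,0.02,0,0,0,0],
    [0,-0.017,0.02,0,0,0,0],
    [0,-0.017,0.02,0,0,0,0],
    [0,-0.017,0.02,0,0,0,0],
    [0,-0.017,0.02,0,0,0,0],
    [0,0,0,0,0,0,0],
    [0,0,0,0,0,0,0]
  ],
  "grip_force": 40
}}

```text
time_s: 2.5
tool_pos: [0.4791, -0.2015, 0.4052]
tool_rot: [180.0, -0.1, -0.2]
force: [0.5, 0.3, 0.2]
grip_width: 0.087
```

```bash
python3 - <<'E'
from m import *
o=status.get_obs();print(o['tool_pos'],o['tool_rot'],o['qpos'].round(1))
p=cams.camera_params('wrist'); im,d=cams.read_camera('wrist'); save('w1',im)
print(ringpose(p,im,.018),ringpose(p,im,.022))
for r in landmark_of('wrist','ring_mid')[:3]: print('r',r['conf'],r['position'],at_z(p,*r['position'],.011).round(4))
E
```

```text
[ 0.47906904 -0.20149907  0.40517136] [ 1.79985039e+02 -5.01719378e-02 -2.06159317e-01] [ 15.7   2.5   4.4 101.7  -0.2  75.8  19.9]
(array([ 0.48049887, -0.19769191]), (480.256103515625, -198.64170837402344), (81.29080963134766, 61.02214813232422), np.float64(-141.5201002039366), np.int32(1645)) (array([ 0.48048445, -0.19700919]), (480.24432373046875, -197.94863891601562), (80.40434265136719, 60.35673904418945), np.float64(-141.52010020393664), np.int32(1645))
r 0.85 [172.8, 317.4] [ 0.4809 -0.2003  0.011 ]
r 0.77 [182.3, 204.5] [ 0.3462 -0.2111  0.011 ]
```

View pics/w1.png

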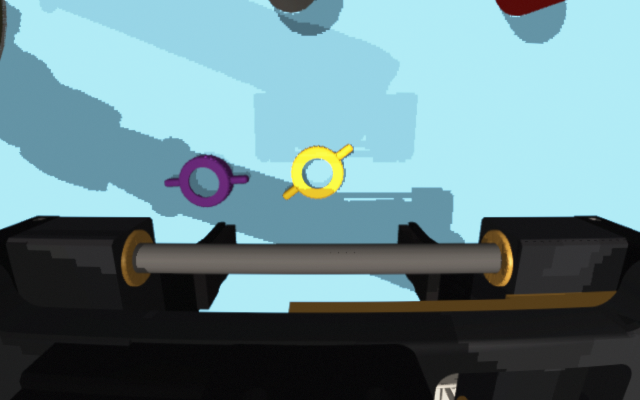

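The wrist view shows the yellow ring at (173,317) with its ears at about 38°, and the purple one at (182,205). I'll descend with the jaws at yaw 120°, which leaves the most clockwise travel in joint 7.

>>> {"method": "jog_arm", "body": {
  "rows": [
    [0,0.0014,-0.0025,0,0,0,0],
    [0,0,0,0.015,0,0,-7],
    [0,0,0,0.015,0,0,-7],
    [0,0,0,0.015,0,0,-7],
    [0,0,0,0.015,0,0,-7],
    [0,0,0,0.015,0,0,-7],
    [0,0,0,0.015,0,0,-7],
    [0,0,0,0.015,0,0,-7],
    [0,0,0,0.015,0,0,-7],
    [0,0,0,0,0,0,-7],
    [0,0,0,0,0,0,-7],
    [0,0,0,0,0,0,-7]
  ]
}}

```text
time_s: 3.6
tool_pos: [0.4822, -0.196, 0.2841]
tool_rot: [-179.9, -0.0, 77.5]
force: [0.4, 0.1, -0.6]
grip_width: 0.087
```

>>> {"method": "jog_arm", "body": {
  "rows": [
    [0,0,0,0,0,0,-7],
    [0,0,0,0,0,0,-7],
    [0,0,0,0,0,0,-7],
    [0,0,0,0,0,0,-7],
    [0,0,0,0,0,0,-7],
    [0,0,0,0,0,0,-7],
    [0,0,0,0,0,0,-1],
    [0,0,0,0.02,0,0,0],
    [0,0,0,0.02,0,0,0],
    [0,0,0,0.02,0,0,0],
    [0,0,0,0.02,0,0,0],
    [0,0,0,0.0,0,0,0]
  ]
}}

```text
time_s: 4.6
tool_pos: [0.4801, -0.1959, 0.2009]
tool_rot: [-179.8, -0.3, 119.9]
force: [-0.1, 1.2, 0.5]
grip_width: 0.0874
```

```bash
python3 - <<'E'
from m import *
o=status.get_obs();print(o['tool_pos'],o['tool_rot'],o['qpos'].round(1),o['force'])
p=cams.camera_params('wrist'); im,d=cams.read_camera('wrist'); save('w2',im)
print(ringpose(p,im,.018))
for r in landmark_of('wrist','ring_mid')[:3]: print('r',r['conf'],r['position'],at_z(p,*r['position'],.011).round(4))
E
```

```text
[ 0.48007973 -0.19590662  0.20093853] [-179.7515582    -0.33646555  119.94344017] [ 21.8  14.3  -2.8 113.7   0.8  52.5 138.5] [-0.1245247   1.18964639  0.54028614]
(array([ 0.4633304, -0.208998 ]), (459.5587463378906, -210.571533203125), (53.21427536010742, 61.073402404785156), np.float64(112.2583195010367), np.int32(4562))
```

>>> {"method": "jog_arm", "body": {
  "rows": [
    [0,-0.0028,-0.0012,0.008,0,0,0],
    [0,0,0,0.008,0,0,0],
    [0,0,0,0,0,0,0],
    [1,0,0,0,0,0,0],
    [1,0,0,0,0,0,0],
    [1,0,0,0,0,0,0],
    [1,0,0,0,0,0,0],
    [1,0,0,0,0,0,0],
    [1,0,0,0,0,0,0]
  ],
  "grip_force": 40
}}

```text
time_s: 5.45
tool_pos: [0.4819, -0.2005, 0.1891]
tool_rot: [180.0, 0.0, 120.0]
force: [-0.3, 1.0, 0.7]
grip_width: 0.0591
```

```bash
python3 - <<'E'
from m import *
o=status.get_obs();print(o)
p=cams.camera_params('wrist'); im,d=cams.read_camera('wrist'); save('w3',im)
E
```

```text
{'time_s': 5.45, 'qpos': array([ 22.06675133,  15.45412906,  -2.65192535, 113.82138352,
         0.90973054,  50.71848011, 138.937349  ]), 'joint_velocities': array([-0.04726094,  0.06142052,  0.06533529, -0.06630486,  0.09161981,
       -0.04398537, -0.04215389]), 'effort': array([ 7.67856441e-02, -3.92314661e+01,  2.80082936e-02, -2.44486463e+01,
        1.20885987e-01, -1.36821466e-01, -1.57678494e-02]), 'tool_pos': array([ 0.4818865 , -0.20053785,  0.18908448]), 'tool_rot': array([1.79981854e+02, 1.77818421e-02, 1.20002463e+02]), 'force': array([-0.25543517,  1.04015831,  0.72737359]), 'wrist_torque': array([0.21056927, 0.02751207, 0.0431152 ]), 'grip_width': 0.05908571152002875}
```

View pics/w3.png

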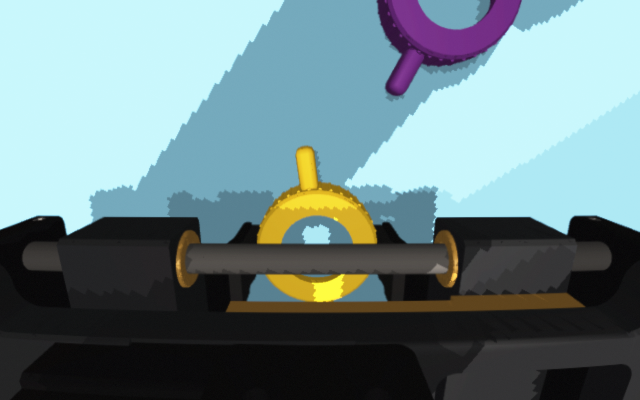

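Gripped (width 59.1 mm): the ring is level between the pads, with its ear at (168,306). Lifting, then carrying it beside the can's neck.

>>> {"method": "jog_arm", "body": {
  "rows": [
    [1,0,0,-0.015,0,0,0],
    [1,0,0,-0.027,0,0,0],
    [1,0,0,-0.027,0,0,0],
    [1,0,0,-0.027,0,0,0],
    [1,0,0,-0.027,0,0,0],
    [1,0,0,-0.027,0,0,0],
    [1,0,0,-0.027,0,0,0],
    [1,0,0,-0.027,0,0,0],
    [1,0,0,-0.027,0,0,0],
    [1,0,0,-0.027,0,0,0],
    [1,0,0,-0.015,0,0,0],
    [1,0,0,0,0,0,0]
  ]
}}

```text
time_s: 6.5
tool_pos: [0.4823, -0.2008, 0.4659]
tool_rot: [179.7, 0.3, 120.0]
force: [0.1, -0.4, -0.7]
grip_width: 0.0591
```

>>> {"method": "jog_arm", "body": {
  "rows": [
    [1,0.0266,0.02,0,0,0,0],
    [1,0.0266,0.02,0,0,0,0],
    [1,0.0266,0.02,0,0,0,0],
    [1,0.0266,0.02,0,0,0,0],
    [1,0.0266,0.02,0,0,0,0],
    [1,0.0266,0.02,0,0,0,0],
    [1,0.0266,0.02,0,0,0,0],
    [1,0.0266,0.02,0,0,0,0],
    [1,0.0266,0.02,0,0,0,0],
    [1,0.0266,0.02,0,0,0,0],
    [1,0.0266,0.02,0,0,0,0],
    [1,0.0266,0.02,0,0,0,0]
  ]
}}

```text
time_s: 7.5
tool_pos: [0.5297, 0.1973, 0.4602]
tool_rot: [-179.9, -0.0, 120.0]
force: [1.2, 1.1, -1.0]
grip_width: 0.0591
```

>>> {"method": "jog_arm", "body": {
  "rows": [
    [1,0.0266,0.02,0,0,0,0],
    [1,0.0266,0.02,0,0,0,0],
    [1,0,0,0,0,0,0],
    [1,0,0,0,0,0,0],
    [1,0,0,0,0,0,0]
  ]
}}

```text
time_s: 7.92
tool_pos: [0.5381, 0.2614, 0.4603]
tool_rot: [-179.9, 0.0, 120.0]
force: [0.6, -0.1, -0.1]
grip_width: 0.0588
```

```bash
python3 - <<'E'
from m import *
o=status.get_obs();print(o['tool_pos'],o['tool_rot'],o['qpos'].round(1),o['force'],o['wrist_torque'],o['grip_width'])
T=o['tool_pos'];Rm=R.from_euler('xyz',o['tool_rot'],degrees=True).as_matrix()
p=cams.camera_params('wrist'); im,d=cams.read_camera('wrist'); save('w4',im)
for n,h in [('seal',.229),('ring_mid',T[2]-.178),('ring',T[2]-.189)]:
    for r in landmark_of('wrist',n)[:3]:
        X=at_z(p,*r['position'],h); print(n,r['conf'],np.round(r['position']),X.round(4),'tool',(Rm.T@(X-T)).round(4))
n,l,s,ce=cv2.connectedComponentsWithStats(blue(im))
for k in range(1,n):
    if s[k,4]>200:
        ys,xs=np.where(l==k); P=np.array([at_z(p,y,x,.229)[:2] for y,x in zip(ys,xs)])
        print('blue',s[k],cv2.minEnclosingCircle((P*1000).astype(np.float32)),P.mean(0))
E
```

```text
[0.53810173 0.26137076 0.46029017] [-1.79861732e+02  3.14243053e-02  1.19997822e+02] [ -6.5  12.6 -26.1  85.2   5.6  83.6  87.4] [ 0.56716479 -0.14610583 -0.07416559] [ 0.06546755 -0.00285086 -0.07418868] 0.0588199724759354
seal 0.79 [112. 320.] [0.4779 0.2295 0.229 ] tool [ 0.0026 -0.0675  0.2315]
blue [ 286   77   68   70 3689] ((477.9718322753906, 229.41726684570312), 21.62911605834961) [0.47763024 0.22927505]
```

View pics/w4.png

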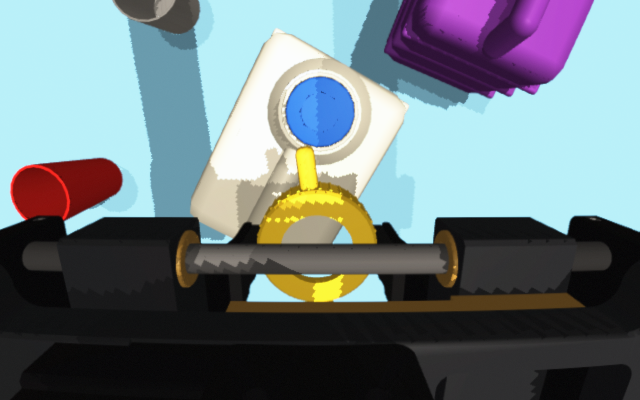

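The seal is at (112,320), which gives (0.478, 0.229), in agreement with the outside cameras. Next: the ring's offset in the gripper, by fitting its outline.

```bash
cat > fit.py <<'E'
from m import *
from scipy.optimize import minimize
def fitring(im,p,T,Rm):
    m=yellow(im)>0; m2=cv2.morphologyEx(m.astype(np.uint8),cv2.MORPH_CLOSE,np.ones((5,5)))>0
    keep=np.zeros_like(m); keep[130:240,230:410]=1; keep[277:300,230:410]=1
    th=np.linspace(0,2*np.pi,72)
    def model(q):
        x,y,z,a=q; a=np.radians(a)
        def px(P):
            P=np.array(P)/1000; c,s=np.cos(a),np.sin(a)
            P=np.c_[c*P[:,0]-s*P[:,1]+x/1000,s*P[:,0]+c*P[:,1]+y/1000,P[:,2]+z/1000]
            return np.array([proj(p,T+Rm@v)[::-1] for v in P])
        c=np.c_[np.cos(th),np.sin(th)]; S=8
        img=np.zeros((400,640),np.uint8)
        fill=lambda P,v:cv2.fillConvexPoly(img,cv2.convexHull(np.round(px(P)*S).astype(np.int32)),v,cv2.LINE_8,3)
        cir=lambda r,z:np.c_[r*c,np.full(72,z)]
        for s in (1,-1):
            fill([(s*X,Y,Z) for X in(28,45.5) for Y in(-4.5,4.5) for Z in(-7,7)]+[(s*(45.5+4.5*np.cos(t)),4.5*np.sin(t),Z) for t in th for Z in(-7,7)],255)
        fill(np.r_[cir(30,-11),cir(30,11)],255)
        h=np.zeros_like(img); h2=h.copy()
        for hh,r,z in((h,18,-11),(h2,26.5,11)):
            cv2.fillConvexPoly(hh,cv2.convexHull(np.round(px(cir(r,z))*S).astype(np.int32)),255,cv2.LINE_8,3)
        img[(h>0)&(h2>0)]=0
        return img>0
    def cost(q): return ((model(q)!=m2)&keep).sum()
    best=min((minimize(cost,q0,method='Nelder-Mead',options=dict(initial_simplex=np.array([q0]*5)+np.vstack([np.zeros(4),np.diag([2,2,3,4])]),maxiter=150)) for q0 in ([0,0,178,80],[0,2,176,82],[0,-2,180,84])),key=lambda r:r.fun)
    return best,model(best.x),(m2&keep).sum()
E
python3 - <<'E'
from fit import *
o=status.get_obs()
T=o['tool_pos'];Rm=R.from_euler('xyz',o['tool_rot'],degrees=True).as_matrix()
p=cams.camera_params('wrist'); im,d=cams.read_camera('wrist')
b,mo,n=fitring(im,p,T,Rm); print(b.x.round(2),b.fun,n)
E
```

```text
[  0.6   -2.02 179.91  83.23] 1651.0 6334
```

```bash
python3 - <<'E'
from fit import *
o=status.get_obs()
T=o['tool_pos'];Rm=R.from_euler('xyz',o['tool_rot'],degrees=True).as_matrix()
p=cams.camera_params('wrist'); im=cv2.imread('pics/w4.png')[:,:,::-1].copy()
def ov(q):
    j=im.copy()
    th=np.linspace(0,2*np.pi,200); x,y,z=q
    for r,h,c in((30,z-11,(255,0,0)),(18,z-11,(0,0,255)),(30,z+11,(0,255,0))):
        for t in th:
            v=proj(p,T+Rm@np.array([x+r*np.cos(t),y+r*np.sin(t),h])/1000); j[int(round(v[0])),int(round(v[1]))]=c
    return cv2.resize(j[130:320,230:410],(400,422),interpolation=cv2.INTER_NEAREST)
save('ov',np.hstack([ov((.3,0,178)),cv2.resize(np.repeat(yellow(im)[130:320,230:410,None],3,2),(400,422))]))
E
```

```text
(no output)
```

View pics/ov.png

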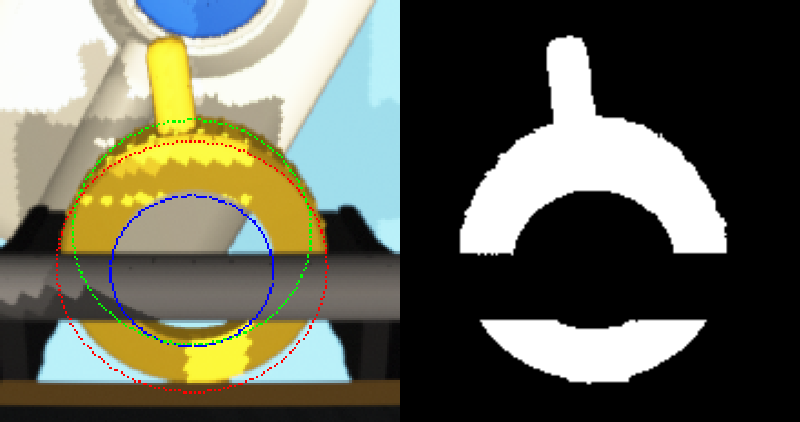

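```bash
python3 - <<'E'
from fit import *
o=status.get_obs()
T=o['tool_pos'];Rm=R.from_euler('xyz',o['tool_rot'],degrees=True).as_matrix()
p=cams.camera_params('wrist'); im=cv2.imread('pics/w4.png')[:,:,::-1].copy()
b,mo,n=fitring(im,p,T,Rm); m=yellow(im)>0
x=np.zeros((400,640,3),np.uint8); x[...,0]=m*255; x[...,1]=mo*255
save('ov2',cv2.resize(x[130:320,230:410],(540,570),interpolation=cv2.INTER_NEAREST))
E
```

```text
(no output)
```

View pics/ov2.png

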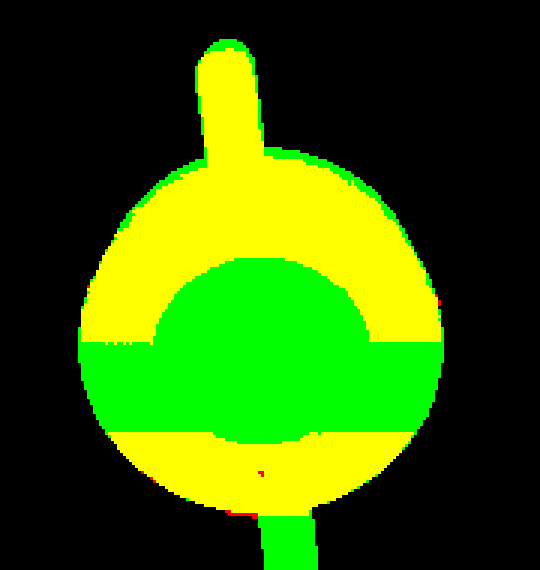

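```bash
sed -i 's/for hh,r,z in((h/for hh,r,zz in((h/; s/px(cir(r,z))\*S/px(cir(r,zz))*S/' fit.py; python3 - <<'E'
from fit import *
o=status.get_obs()
T=o['tool_pos'];Rm=R.from_euler('xyz',o['tool_rot'],degrees=True).as_matrix()
p=cams.camera_params('wrist'); im=cv2.imread('pics/w4.png')[:,:,::-1].copy()
b,mo,n=fitring(im,p,T,Rm); print(b.x.round(2),b.fun,n)
S=np.array([.4778,.2294,.229]); C=T+Rm@(b.x[:3]/1000); print(C, 'shift tool', (Rm.T@(S-C)).round(4))
E
```

```text
[ 7.0000e-01 -2.0000e-02  1.8252e+02  8.2670e+01] 260.0 6335
[0.53804174 0.2611103  0.27927444] shift tool [ 0.0025 -0.068   0.0503]
```

>>> {"method": "jog_arm", "body": {
  "rows": [
    [1,0.0009,-0.0224,0,0,0,0],
    [1,0.0009,-0.0224,0,0,0,0],
    [1,0.0009,-0.0225,0,0,0,0],
    [1,0,0,0,0,0,-7],
    [1,0,0,0,0,0,-7],
    [1,0,0,0,0,0,-7],
    [1,0,0,0,0,0,-7],
    [1,0,0,0,0,0,-7],
    [1,0,0,0,0,0,-7],
    [1,0,0,0,0,0,-7],
    [1,0,0,0,0,0,0],
    [1,0,0,0,0,0,0]
  ]
}}

```text
time_s: 9.17
tool_pos: [0.4785, 0.2301, 0.462]
tool_rot: [-180.0, 0.0, 168.7]
force: [0.3, -0.4, -0.8]
grip_width: 0.0593
```

>>> {"method": "jog_arm", "body": {
  "rows": [
    [1,0,0,0.012,0,0,0],
    [1,0,0,0.012,0,0,0],
    [1,0,0,0,0,0,0],
    [1,0,0,0,0,0,0]
  ]
}}

```text
time_s: 9.5
tool_pos: [0.4781, 0.2303, 0.4361]
tool_rot: [-179.9, -0.1, 168.9]
force: [0.3, 0.8, -0.1]
grip_width: 0.0596
```

```bash
cat > st.py <<'E'
from h import *
o=status.get_obs()
for k in ('tool_pos','tool_rot','qpos','force','wrist_torque','grip_width'): print(k,np.round(o[k],4 if k=='tool_pos' else 2))
T=o['tool_pos'];Rm=R.from_euler('xyz',o['tool_rot'],degrees=True).as_matrix()
C=T+Rm@np.array([.0005,-.0007,.178]); S=np.array([.4778,.2294,.229])
print('ringmid',C.round(4),'to seal, tool axes',(Rm.T@(S-C)*1000).round(2),'mm')
t=o['wrist_torque'];print('about ring axis z torque',t[2].round(3))
E
python3 st.py
```

```text
tool_pos [0.4781 0.2303 0.4361]
tool_rot [-1.7990e+02 -1.4000e-01  1.6895e+02]
qpos [ -2.2    4.49 -27.74  96.45   2.11  79.74 138.7 ]
force [ 0.28  0.78 -0.14]
wrist_torque [ 0.17  0.1  -0.02]
grip_width 0.06
ringmid [0.477  0.2295 0.2581] to seal, tool axes [-0.9   0.06 29.13] mm
about ring axis z torque -0.019
```

>>> {"method": "jog_arm", "body": {
  "rows": [
    [1,-0.0007,0,0.006,0,0,0],
    [1,0,0,0.006,0,0,0],
    [1,0,0,0.004,0,0,0],
    [1,0,0,0.003,0,0,0],
    [1,0,0,0.002,0,0,0],
    [1,0,0,0,0,0,0]
  ]
}}

```text
time_s: 10.0
tool_pos: [0.479, 0.2305, 0.4162]
tool_rot: [-180.0, -0.0, 169.0]
force: [-0.4, -0.4, 0.1]
grip_width: 0.059
```

```bash
python3 st.py
```

```text
tool_pos [0.479  0.2305 0.4162]
tool_rot [-1.7998e+02 -3.0000e-02  1.6900e+02]
qpos [ -2.26   5.1  -27.78  98.13   2.43  77.4  138.52]
force [-0.44 -0.39  0.09]
wrist_torque [0.11 0.03 0.02]
grip_width 0.06
ringmid [0.4783 0.2298 0.2382] to seal, tool axes [ 0.37 -0.53  9.25] mm
about ring axis z torque 0.018
```

>>> {"method": "jog_arm", "body": {
  "rows": [
    [1,0,0,0.002,0,0,0],
    [1,0,0,0.002,0,0,0],
    [1,0,0,0,0,0,0]
  ]
}}

```text
time_s: 10.25
tool_pos: [0.4791, 0.2305, 0.4125]
tool_rot: [-180.0, -0.0, 169.0]
force: [0.3, -0.3, -0.9]
grip_width: 0.0594
```

>>> {"method": "jog_arm", "body": {
  "rows": [
    [1,0,0,0.0015,0,0,0],
    [1,0,0,0.0015,0,0,0],
    [1,0,0,0,0,0,0]
  ]
}}

```text
time_s: 10.5
tool_pos: [0.4789, 0.2305, 0.4094]
tool_rot: [-180.0, -0.0, 169.0]
force: [-0.7, -0.0, -1.1]
grip_width: 0.0588
```

>>> {"method": "jog_arm", "body": {
  "rows": [
    [1,0,0,0.0015,0,0,0],
    [1,0,0,0.0015,0,0,0],
    [1,0,0,0,0,0,0]
  ]
}}

```text
time_s: 10.75
tool_pos: [0.4789, 0.2305, 0.4066]
tool_rot: [-180.0, -0.0, 169.0]
force: [-1.5, -0.2, -1.3]
grip_width: 0.0592
```

>>> {"method": "jog_arm", "body": {
  "rows": [
    [1,0,0,0.001,0,0,0],
    [1,0,0,0.0005,0,0,0],
    [1,0,0,0,0,0,0]
  ]
}}

```text
time_s: 11.0
tool_pos: [0.4788, 0.2306, 0.4064]
tool_rot: [-180.0, 0.0, 169.0]
force: [-5.0, -1.6, 6.0]
grip_width: 0.0591
```

>>> {"method": "jog_arm", "body": {
  "rows": [
    [1,0.0007,-0.0004,0,0,0,0],
    [1,0,0,0,0,0,5],
    [1,0,0,0,0,0,5],
    [1,0,0,0,0,0,5],
    [1,0,0,0,0,0,5],
    [1,0,0,0,0,0,0]
  ]
}}

```text
time_s: 11.5
tool_pos: [0.4788, 0.2301, 0.4059]
tool_rot: [179.9, 0.1, 148.9]
force: [0.6, -0.0, 2.8]
grip_width: 0.0592
```

```bash
python3 st.py
```

```text
tool_pos [0.4788 0.2301 0.4059]
tool_rot [1.7992e+02 9.0000e-02 1.4885e+02]
qpos [ -3.17   5.25 -26.83  99.14   2.48  76.07 118.36]
force [ 0.56 -0.02  2.77]
wrist_torque [0.06 0.01 0.04]
grip_width 0.06
ringmid [0.4784 0.2298 0.2279] to seal, tool axes [ 0.26 -0.68 -1.15] mm
about ring axis z torque 0.039
```

>>> {"method": "jog_arm", "body": {
  "rows": [
    [1,0,0,0.00025,0,0,7],
    [1,0,0,0.00025,0,0,7],
    [1,0,0,0.00025,0,0,7],
    [1,0,0,0.00025,0,0,7],
    [1,0,0,0.00025,0,0,7],
    [1,0,0,0.00025,0,0,7],
    [1,0,0,0.00025,0,0,7],
    [1,0,0,0.00025,0,0,7],
    [1,0,0,0,0,0,0]
  ]
}}

```text
time_s: 12.25
tool_pos: [0.4789, 0.2297, 0.4039]
tool_rot: [179.9, 0.0, 92.9]
force: [-0.1, -1.8, 4.0]
grip_width: 0.0592
```

```bash
python3 st.py
```

```text
tool_pos [0.4789 0.2297 0.4039]
tool_rot [1.7988e+02 4.0000e-02 9.2910e+01]
qpos [ -5.58   5.13 -24.24  99.38   2.26  75.86  62.63]
force [-0.06 -1.78  4.02]
wrist_torque [-0.43 -0.01 -0.05]
grip_width 0.06
ringmid [0.4786 0.2301 0.2259] to seal, tool axes [-0.65 -0.8  -3.06] mm
about ring axis z torque -0.046
```

>>> {"method": "jog_arm", "body": {
  "rows": [
    [1,-0.0003,0,0.00023,0,0,7],
    [1,0,0,0.00023,0,0,7],
    [1,0,0,0.00023,0,0,7],
    [1,0,0,0.00023,0,0,7],
    [1,0,0,0.00023,0,0,7],
    [1,0,0,0.00023,0,0,7],
    [1,0,0,0.00023,0,0,7],
    [1,0,0,0.00023,0,0,7],
    [1,0,0,0,0,0,0]
  ]
}}

```text
time_s: 13.0
tool_pos: [0.4788, 0.2287, 0.402]
tool_rot: [179.9, 0.0, 37.0]
force: [-1.2, -4.9, 4.4]
grip_width: 0.0594
```

```bash
python3 st.py
```

```text
tool_pos [0.4788 0.2287 0.402 ]
tool_rot [1.7987e+02 3.0000e-02 3.6960e+01]
qpos [ -7.86   5.01 -21.73  99.64   2.05  75.72   6.94]
force [-1.18 -4.9   4.45]
wrist_torque [-0.97  0.23 -0.13]
grip_width 0.06
ringmid [0.479  0.2292 0.224 ] to seal, tool axes [-0.82 -0.84 -4.99] mm
about ring axis z torque -0.131
```

>>> {"method": "jog_arm", "body": {
  "rows": [
    [1,-0.0006,0.0005,0.00023,0,0,7],
    [1,0,0,0.00023,0,0,7],
    [1,0,0,0.00023,0,0,7],
    [1,0,0,0.00023,0,0,7],
    [1,0,0,0.00023,0,0,7],
    [1,0,0,0.00023,0,0,7],
    [1,0,0,0,0,0,0]
  ]
}}

```text
time_s: 13.58
tool_pos: [0.4782, 0.2283, 0.4005]
tool_rot: [179.9, 0.0, -5.0]
force: [-2.2, -4.1, 5.0]
grip_width: 0.0594
```

```bash
python3 st.py
```

```text
tool_pos [0.4782 0.2283 0.4005]
tool_rot [ 1.799e+02  1.000e-02 -5.010e+00]
qpos [ -9.5    4.88 -19.94  99.89   1.8   75.59 -34.84]
force [-2.24 -4.13  5.04]
wrist_torque [-0.9   0.55 -0.12]
grip_width 0.06
ringmid [0.4787 0.2286 0.2225] to seal, tool axes [-1.   -0.68 -6.47] mm
about ring axis z torque -0.122
```

>>> {"method": "jog_arm", "body": {
  "rows": [
    [1,-0.0003,0.0006,0.0002,0,0,6],
    [1,0,0,0.0002,0,0,6],
    [1,0,0,0.0002,0,0,6],
    [1,0,0,0.0002,0,0,6],
    [1,0,0,0,0,0,0]
  ]
}}

```text
time_s: 14.0
tool_pos: [0.4778, 0.2282, 0.3996]
tool_rot: [180.0, -0.0, -28.9]
force: [-1.4, -2.0, 5.3]
grip_width: 0.0595
```

```bash
python3 st.py
```

```text
tool_pos [0.4778 0.2282 0.3996]
tool_rot [ 1.7995e+02 -1.0000e-02 -2.8890e+01]
qpos [-10.41   4.79 -18.96 100.07   1.65  75.43 -58.62]
force [-1.37 -1.96  5.34]
wrist_torque [-0.65  0.58 -0.12]
grip_width 0.06
ringmid [0.4785 0.2284 0.2216] to seal, tool axes [-1.12 -0.5  -7.44] mm
about ring axis z torque -0.124
```

>>> {"method": "jog_arm", "body": {
  "rows": [
    [1,0,0,0.00016,0,0,5],
    [1,0,0,0.00016,0,0,5],
    [1,0,0,0.00016,0,0,5],
    [1,0,0,0,0,0,0]
  ]
}}

```text
time_s: 14.33
tool_pos: [0.4776, 0.2283, 0.3991]
tool_rot: [179.9, 0.0, -43.8]
force: [-2.9, -2.3, 4.7]
grip_width: 0.0589
```

```bash
python3 st.py
```

```text
tool_pos [0.4776 0.2283 0.3991]
tool_rot [179.94   0.   -43.8 ]
qpos [-10.99   4.77 -18.37 100.13   1.57  75.4  -73.51]
force [-2.93 -2.26  4.66]
wrist_torque [-0.68  0.7  -0.13]
grip_width 0.06
ringmid [0.4783 0.2284 0.2211] to seal, tool axes [-1.07 -0.4  -7.95] mm
about ring axis z torque -0.126
```

>>> {"method": "jog_arm", "body": {
  "rows": [
    [1,0,0,0.00016,0,0,5],
    [1,0,0,0.00016,0,0,5],
    [1,0,0,0.00016,0,0,5],
    [1,0,0,0,0,0,0]
  ]
}}

```text
time_s: 14.67
tool_pos: [0.4775, 0.2284, 0.399]
tool_rot: [179.9, -0.0, -58.8]
force: [-4.0, -2.6, 7.2]
grip_width: 0.0594
```

```bash
python3 st.py
```

```text
tool_pos [0.4775 0.2284 0.399 ]
tool_rot [ 1.7994e+02 -1.0000e-02 -5.8800e+01]
qpos [-11.57   4.73 -17.77 100.17   1.5   75.39 -88.46]
force [-3.98 -2.6   7.21]
wrist_torque [-0.69  0.91 -0.15]
grip_width 0.06
ringmid [0.4782 0.2282 0.221 ] to seal, tool axes [-1.18 -0.26 -8.  ] mm
about ring axis z torque -0.145
```

>>> {"method": "jog_arm", "body": {
  "rows": [
    [1,0,0,0,0,0,5],
    [1,0,0,0,0,0,5],
    [1,0,0,0,0,0,0]
  ]
}}

```text
time_s: 14.92
tool_pos: [0.4774, 0.2285, 0.399]
tool_rot: [179.9, -0.0, -68.8]
force: [-3.6, -2.6, 7.6]
grip_width: 0.0593
```

```bash
python3 st.py
```

```text
tool_pos [0.4774 0.2285 0.399 ]
tool_rot [ 1.7995e+02 -2.0000e-02 -6.8790e+01]
qpos [-11.95   4.71 -17.38 100.18   1.46  75.38 -98.43]
force [-3.64 -2.59  7.61]
wrist_torque [-0.64  0.95 -0.1 ]
grip_width 0.06
ringmid [0.4781 0.2282 0.221 ] to seal, tool axes [-1.25 -0.12 -8.02] mm
about ring axis z torque -0.101
```

>>> {"method": "jog_arm", "body": {
  "rows": [
    [1,0,0,0,0,0,5],
    [1,0,0,0,0,0,5],
    [1,0,0,0,0,0,0]
  ]
}}

```text
time_s: 15.17
tool_pos: [0.4774, 0.2286, 0.399]
tool_rot: [179.9, -0.0, -78.8]
force: [-4.1, -3.0, 7.5]
grip_width: 0.0593
```

```bash
python3 st.py|grep -v rot; python3 -c "
from h import *
im,d=cams.read_camera('wrist');save('w5',im)"
```

```text
tool_pos [0.4774 0.2286 0.399 ]
qpos [ -12.33    4.69  -16.98  100.2     1.42   75.38 -108.4 ]
force [-4.1  -2.96  7.46]
wrist_torque [-0.63  0.94 -0.22]
grip_width 0.06
ringmid [0.478  0.2282 0.221 ] to seal, tool axes [-1.26 -0.04 -8.01] mm
about ring axis z torque -0.217
```

View pics/w5.png

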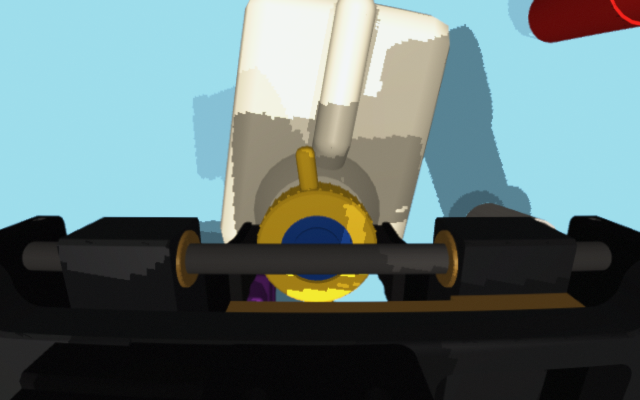

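The ring hasn't slipped: its ear is still at (150–190, 306), and the blue disc shows centred in the hole. The torque is starting to rise.

>>> {"method": "jog_arm", "body": {
  "rows": [
    [1,0,0,0,0,0,4],
    [1,0,0,0,0,0,4],
    [1,0,0,0,0,0,0],
    [1,0,0,0,0,0,0]
  ]
}}

```text
time_s: 15.55
tool_pos: [0.4773, 0.2288, 0.3989]
tool_rot: [179.9, -0.0, -86.6]
force: [-4.4, -2.7, 5.6]
grip_width: 0.0593
```

```bash
python3 st.py
```

```text
tool_pos [0.4773 0.2288 0.3989]
tool_rot [ 1.7994e+02 -3.0000e-02 -8.6550e+01]
qpos [ -12.63    4.67  -16.69  100.21    1.38   75.38 -116.17]
force [-4.41 -2.73  5.61]
wrist_torque [-0.58  0.97 -0.15]
grip_width 0.06
ringmid [0.4778 0.2282 0.2209] to seal, tool axes [-1.17 -0.04 -8.08] mm
about ring axis z torque -0.145
```

```bash
cat > av.py <<'E'
from h import *
F=[];Q=[]
for i in range(5):
    o=status.get_obs(); F.append(np.r_[o['force'],o['wrist_torque']]); Q.append(np.r_[o['tool_pos'],o['tool_rot'],o['effort'][6],o['qpos'][6]]); 
    if i<4: cams.read_camera('side')
print(np.mean(F,0).round(3),np.std(F,0).round(3)[5]);print(np.mean(Q,0).round(4),'t',o['time_s'])
E
python3 av.py
```

```text
[-3.819 -2.813  6.613 -0.619  1.009 -0.086] 0.047
[ 4.773000e-01  2.287000e-01  3.989000e-01  1.799356e+02 -2.430000e-02
 -8.655710e+01  6.550000e-02 -1.161697e+02] t 15.75
```

>>> {"method": "jog_arm", "body": {
  "rows": [
    [1,0,0,0,0,0,4],
    [1,0,0,0,0,0,2],
    [1,0,0,0,0,0,0]
  ]
}}

```text
time_s: 16.0
tool_pos: [0.4772, 0.2289, 0.3988]
tool_rot: [180.0, -0.0, -92.5]
force: [-2.9, -2.8, 6.2]
grip_width: 0.059
```

```bash
python3 av.py
```

```text
[-3.255 -2.324  6.278 -0.61   0.915  0.215] 0.029
[ 4.772000e-01  2.289000e-01  3.988000e-01  1.799491e+02 -3.720000e-02
 -9.250840e+01 -3.020000e-01 -1.221290e+02] t 16.2
```

>>> {"method": "jog_arm", "body": {
  "rows": [
    [1,0,0,0,0,0,3],
    [1,0,0,0,0,0,0],
    [1,0,0,0,0,0,0]
  ]
}}

```text
time_s: 16.45
tool_pos: [0.4773, 0.2289, 0.3988]
tool_rot: [180.0, -0.0, -95.5]
force: [-3.0, -1.8, 5.6]
grip_width: 0.0591
```

```bash
python3 av.py
```

```text
[-3.444 -1.859  5.703 -0.531  0.907  0.06 ] 0.021
[ 4.773000e-01  2.289000e-01  3.987000e-01  1.799478e+02 -2.020000e-02
 -9.552530e+01 -5.370000e-02 -1.251273e+02] t 16.65
```

```bash
python3 - <<'E'
from fit import *
o=status.get_obs()
T=o['tool_pos'];Rm=R.from_euler('xyz',o['tool_rot'],degrees=True).as_matrix()
p=cams.camera_params('wrist')
for im in (cv2.imread('pics/w5.png')[:,:,::-1].copy(),cams.read_camera('wrist')[0]):
    b,mo,n=fitring(im,p,T,Rm); print(b.x.round(2),b.fun,n)
E
```

```text
[ -0.84  -0.66 181.54  82.73] 334.0 6292
[ -0.73  -0.53 181.79  82.37] 330.0 6315
```

>>> {"method": "jog_arm", "body": {
  "rows": [
    [1,0,0,0,0,0,2],
    [1,0,0,0,0,0,2]
  ]
}}

```text
time_s: 16.87
tool_pos: [0.4772, 0.2291, 0.3987]
tool_rot: [180.0, -0.1, -99.4]
force: [-2.2, -2.7, 5.6]
grip_width: 0.0592
```

```bash
python3 av.py
```

```text
[-3.031 -1.975  5.041 -0.571  0.785  0.947] 0.278
[ 4.772000e-01  2.291000e-01  3.987000e-01  1.799847e+02 -5.610000e-02
 -9.942450e+01 -9.102000e-01 -1.290670e+02] t 17.0667
```

```bash
python3 - <<'E'
from h import *
for i in range(6):
    o=status.get_obs(); print(o['time_s'],o['wrist_torque'].round(3),o['effort'][6].round(3),o['tool_rot'][2].round(3),o['tool_pos'][2].round(5),o['force'].round(1)); cams.read_camera('side')
E
```

```text
17.0667 [-0.554  0.777  0.796] -0.781 -99.398 0.39868 [-3.1 -2.   5.9]
17.1167 [-0.558  0.787  0.803] -0.777 -99.395 0.39868 [-3.6 -2.3  5.3]
17.1667 [-0.625  0.786  0.77 ] -0.777 -99.396 0.39869 [-3.  -2.3  4.8]
17.2167 [-0.577  0.763  0.786] -0.777 -99.397 0.39867 [-2.3 -0.9  4.9]
17.2667 [-0.576  0.822  0.784] -0.777 -99.396 0.39869 [-2.  -2.7  5.3]
17.3167 [-0.538  0.848  0.805] -0.777 -99.398 0.39869 [-3.2 -1.6  4.7]
```

Steady at 0.78 N m, z about 0.3 mm below first contact, roughly 30° past the slack: hand-tight by all three signs. I'll open the gripper to get the sensor's zero.

>>> {"method": "jog_arm", "body": {
  "rows": [
    [0.2,0,0,0,0,0,0],
    [0,0,0,0,0,0,0],
    [0,0,0,0,0,0,0],
    [0,0,0,0,0,0,0],
    [0,0,0,0,0,0,0]
  ]
}}

```text
time_s: 17.78
tool_pos: [0.4779, 0.2287, 0.3979]
tool_rot: [180.0, 0.0, -99.9]
force: [-0.5, 0.4, 0.2]
grip_width: 0.083
```

```bash
python3 av.py;python3 - <<'E'
from fit import *
o=status.get_obs()
T=o['tool_pos'];Rm=R.from_euler('xyz',o['tool_rot'],degrees=True).as_matrix()
p=cams.camera_params('wrist')
b,mo,n=fitring(cams.read_camera('wrist')[0],p,T,Rm); print(b.x.round(2),b.fun,n)
E
```

```text
[-0.198  0.227  0.079  0.062  0.135 -0.005] 0.023
[ 4.779000e-01  2.287000e-01  3.981000e-01  1.799922e+02  3.900000e-03
 -9.995250e+01  1.130000e-02 -1.295000e+02] t 17.9833
[ -1.1    0.32 181.    81.61] 357.0 6303
```

>>> {"method": "jog_arm", "body": {
  "rows": [
    [0,-0.0006,0.0003,-0.0008,0,0,0],
    [1,0,0,0,0,0,0],
    [1,0,0,0,0,0,0],
    [1,0,0,0,0,0,0],
    [1,0,0,0,0,0,0],
    [1,0,0,0,0,0,0]
  ]
}}

```text
time_s: 18.53
tool_pos: [0.4776, 0.2293, 0.3991]
tool_rot: [-180.0, -0.0, -100.0]
force: [0.6, -0.1, -0.2]
grip_width: 0.0617
```

```bash
python3 av.py
```

```text
[-0.287 -0.547  0.279 -0.126  0.178  0.057] 0.061
[ 4.776000e-01  2.291000e-01  3.991000e-01  1.079973e+02 -3.020000e-02
 -1.000032e+02 -4.960000e-02 -1.296135e+02] t 18.7333
```

>>> {"method": "jog_arm", "body": {
  "rows": [
    [1,0,0,0,0,0,0.5]
  ]
}}

```text
time_s: 18.82
tool_pos: [0.4776, 0.229, 0.3991]
tool_rot: [-180.0, -0.0, -100.5]
force: [-0.4, -1.8, 0.5]
grip_width: 0.0591
```

```bash
python3 av.py
```

```text
[-0.581 -1.942  0.58  -0.39   0.252  0.617] 0.039
[ 4.776000e-01  2.291000e-01  3.991000e-01 -1.799921e+02 -5.000000e-02
 -1.004711e+02 -5.826000e-01 -1.300939e+02] t 19.0167
```

>>> {"method": "jog_arm", "body": {
  "rows": [
    [1,0,0,0,0,0,0.5]
  ]
}}

```text
time_s: 19.1
tool_pos: [0.4776, 0.2291, 0.3991]
tool_rot: [-180.0, -0.1, -100.9]
force: [-1.5, -3.9, 1.0]
grip_width: 0.0592
```

```bash
python3 av.py
```

```text
[-0.701 -2.952  1.411 -0.651  0.284  1.15 ] 0.026
[ 4.776000e-01  2.291000e-01  3.991000e-01 -1.799864e+02 -5.440000e-02
 -1.009486e+02 -1.118900e+00 -1.305799e+02] t 19.3
```

Held at 1.15 N m without slipping, higher than expected. I'll test in the loosening direction in half-degree steps, which is safer, to find the breakaway.

>>> {"method": "jog_arm", "body": {
  "rows": [
    [1,0,0,0,0,0,-0.7],
    [1,0,0,0,0,0,-0.7]
  ]
}}

```text
time_s: 19.47
tool_pos: [0.4777, 0.2289, 0.3991]
tool_rot: [180.0, -0.0, -99.7]
force: [-1.4, -1.9, 1.8]
grip_width: 0.0592
```

```bash
python3 av.py
```

```text
[-2.073 -2.909  1.545 -0.673  0.487 -0.275] 0.065
[ 4.777000e-01  2.289000e-01  3.991000e-01  1.799681e+02  8.000000e-04
 -9.969710e+01  2.735000e-01 -1.292645e+02] t 19.6667
```

>>> {"method": "jog_arm", "body": {
  "rows": [
    [1,0,0,0,0,0,-0.4]
  ]
}}

```text
time_s: 19.75
tool_pos: [0.4776, 0.229, 0.3991]
tool_rot: [180.0, -0.0, -99.3]
force: [-1.9, -3.9, 1.3]
grip_width: 0.0593
```

```bash
python3 av.py
```

```text
[-2.179 -3.987  2.039 -0.813  0.558 -0.125] 0.04
[ 4.776000e-01  2.290000e-01  3.991000e-01  1.799864e+02 -2.520000e-02
 -9.921720e+01  7.440000e-02 -1.288181e+02] t 19.95
```

>>> {"method": "jog_arm", "body": {
  "rows": [
    [1,0,0,0,0,0,-0.4]
  ]
}}

```text
time_s: 20.03
tool_pos: [0.4776, 0.229, 0.3991]
tool_rot: [180.0, -0.0, -98.8]
force: [-2.6, -4.4, 2.1]
grip_width: 0.0594
```

```bash
python3 av.py
```

```text
[-2.561 -4.163  2.357 -0.957  0.661 -0.503] 0.04
[ 4.776000e-01  2.290000e-01  3.991000e-01  1.799839e+02 -2.180000e-02
 -9.883860e+01  4.961000e-01 -1.284383e+02] t 20.2333
```

>>> {"method": "jog_arm", "body": {
  "rows": [
    [1,0,0,0,0,0,-0.15]
  ]
}}

```text
time_s: 20.32
tool_pos: [0.4776, 0.229, 0.399]
tool_rot: [180.0, -0.0, -98.7]
force: [-2.5, -4.7, 3.0]
grip_width: 0.059
```

```bash
python3 av.py
```

```text
[-2.809 -4.562  2.595 -0.945  0.721 -0.643] 0.037
[ 4.776000e-01  2.290000e-01  3.991000e-01  1.799806e+02 -1.830000e-02
 -9.871700e+01  6.368000e-01 -1.283102e+02] t 20.5167
```

>>> {"method": "jog_arm", "body": {
  "rows": [
    [1,0,0,0,0,0,-0.15]
  ]
}}

```text
time_s: 20.6
tool_pos: [0.4776, 0.229, 0.399]
tool_rot: [180.0, -0.0, -98.6]
force: [-1.7, -3.8, 2.2]
grip_width: 0.0596
```

```bash
python3 av.py
```

```text
[-2.699 -4.129  2.727 -0.959  0.696 -0.655] 0.02
[ 4.777000e-01  2.290000e-01  3.991000e-01  1.799834e+02 -1.590000e-02
 -9.857010e+01  6.760000e-01 -1.281619e+02] t 20.8
```

>>> {"method": "jog_arm", "body": {
  "rows": [
    [1,0,0,0,0,0,-0.15]
  ]
}}

```text
time_s: 20.88
tool_pos: [0.4777, 0.229, 0.3991]
tool_rot: [180.0, -0.0, -98.4]
force: [-2.6, -3.5, 2.1]
grip_width: 0.0595
```

```bash
python3 av.py
```

```text
[-2.857 -4.404  2.067 -0.959  0.701 -0.829] 0.038
[ 4.77700e-01  2.29000e-01  3.99100e-01  1.79982e+02 -1.25000e-02
 -9.84335e+01  8.12800e-01 -1.28023e+02] t 21.0833
```

>>> {"method": "jog_arm", "body": {
  "rows": [
    [1,0,0,0,0,0,-0.15]
  ]
}}

```text
time_s: 21.17
tool_pos: [0.4777, 0.229, 0.3991]
tool_rot: [180.0, -0.0, -98.3]
force: [-1.8, -4.3, 2.2]
grip_width: 0.0589
```

```bash
python3 av.py
```

```text
[-2.778 -4.073  2.245 -0.966  0.72  -0.926] 0.027
[ 4.777000e-01  2.290000e-01  3.991000e-01  1.799776e+02 -6.200000e-03
 -9.830290e+01  9.457000e-01 -1.278864e+02] t 21.3667
```

>>> {"method": "jog_arm", "body": {
  "rows": [
    [1,0,0,0,0,0,-0.15]
  ]
}}

```text
time_s: 21.45
tool_pos: [0.4777, 0.229, 0.3991]
tool_rot: [180.0, -0.0, -98.1]
force: [-1.8, -4.6, 1.7]
grip_width: 0.0592
```

```bash
python3 av.py
```

```text
[-2.492 -4.44   2.816 -0.989  0.713 -0.611] 0.011
[ 4.776000e-01  2.290000e-01  3.991000e-01  1.799851e+02 -1.800000e-02
 -9.810080e+01  5.747000e-01 -1.277007e+02] t 21.65
```

>>> {"method": "jog_arm", "body": {
  "rows": [
    [1,0,0,0,0,0,-0.15]
  ]
}}

```text
time_s: 21.73
tool_pos: [0.4776, 0.229, 0.3991]
tool_rot: [180.0, -0.0, -98.0]
force: [-2.8, -4.7, 1.9]
grip_width: 0.059
```

```bash
python3 av.py
```

```text
[-2.88  -4.697  2.366 -0.997  0.719 -0.73 ] 0.038
[ 4.776000e-01  2.290000e-01  3.991000e-01  1.799845e+02 -1.650000e-02
 -9.796370e+01  7.328000e-01 -1.275602e+02] t 21.9333
```

>>> {"method": "jog_arm", "body": {
  "rows": [
    [1,0,0,0,0,0,-3],
    [1,0,0,0,0,0,-3],
    [1,0,0,0,0,0,-3]
  ]
}}

```text
time_s: 22.18
tool_pos: [0.4775, 0.2292, 0.3992]
tool_rot: [180.0, 0.0, -88.8]
force: [-3.4, -3.9, 4.2]
grip_width: 0.059
```

```bash
cat > av2.py <<'E'
from h import *
for i in range(4):
    o=status.get_obs(); print(o['time_s'],o['wrist_torque'].round(3),o['effort'][6].round(3),o['tool_rot'][2].round(2),o['tool_pos'][2].round(5))
    if i<3: cams.read_camera('side')
E
python3 av2.py
```

```text
22.1833 [-0.81   0.965 -0.578] 0.028 -88.81 0.39923
22.2333 [-0.869  0.87  -0.066] 0.165 -88.61 0.39924
22.2833 [-0.977  0.835  0.046] 0.236 -88.77 0.39925
22.3333 [-0.952  0.794  0.117] -0.025 -88.81 0.39926
```

>>> {"method": "jog_arm", "body": {
  "rows": [
    [1,0,0,0,0,0,-3],
    [1,0,0,0,0,0,-3]
  ]
}}

```text
time_s: 22.5
tool_pos: [0.4772, 0.2294, 0.3993]
tool_rot: [179.9, 0.0, -82.7]
force: [-4.8, -4.5, 5.3]
grip_width: 0.0595
```

```bash
python3 av2.py
```

```text
22.5 [-0.917  1.139 -0.335] -0.382 -82.75 0.39932
22.55 [-0.973  1.114 -0.05 ] 0.165 -82.56 0.39934
22.6 [-1.011  0.994  0.102] 0.273 -82.75 0.39934
22.65 [-1.025  1.076  0.112] -0.019 -82.79 0.39933
```

>>> {"method": "jog_arm", "body": {
  "rows": [
    [1,0,0,0,0,0,2],
    [1,0,0,0,0,0,2]
  ]
}}

```text
time_s: 22.82
tool_pos: [0.4774, 0.2294, 0.3993]
tool_rot: [-180.0, -0.1, -86.8]
force: [-3.0, -5.0, 2.8]
grip_width: 0.0591
```

```bash
python3 av2.py
```

```text
22.8167 [-1.133  0.756  0.62 ] -0.166 -86.83 0.39928
22.8667 [-1.078  0.71   0.383] -0.464 -86.93 0.39928
22.9167 [-1.006  0.817  0.208] -0.473 -86.81 0.39928
22.9667 [-1.076  0.714  0.195] -0.28 -86.78 0.3993
```

Now the picture is consistent. Moving torque is 0.58 at −88.8° loosening, 0.34 at −82.7° loosening and 0.62 N m at −86.8° tightening, so the clamp is about 31 N. The earlier −99° position was too tight. I'll release here and back off straight up.

>>> {"method": "jog_arm", "body": {
  "rows": [
    [0.2,0,0,0,0,0,0],
    [0,0,0,0,0,0,0],
    [0,0,0,0,0,0,0],
    [0,0,0,0,0,0,0],
    [0,0,0,-0.005,0,0,0],
    [0,0,0,-0.02,0,0,0],
    [0,0,0,-0.03,0,0,0],
    [0,0,0,-0.03,0,0,0],
    [0,0,0,0,0,0,0]
  ]
}}

```text
time_s: 23.72
tool_pos: [0.4783, 0.2302, 0.4909]
tool_rot: [-179.4, 0.3, -86.9]
force: [0.2, -0.5, 1.0]
grip_width: 0.087
```

>>> {"method": "jog_arm", "body": {
  "rows": [
    [0,0,0.025,-0.01,0,0,0],
    [0,0,0.025,0,0,0,0],
    [0,0,0.02,0,0,0,0],
    [0,0,0,0,0,0,0],
    [0,0,0,0,0,0,0],
    [0,0,0,0,0,0,0]
  ]
}}

```text
time_s: 24.22
tool_pos: [0.4081, 0.2255, 0.4944]
tool_rot: [-179.9, 0.0, -86.9]
force: [0.4, -0.3, 0.6]
grip_width: 0.0868
```

```bash
python3 - <<'E'
from m import *
print(status.get_obs()['tool_pos'],status.get_obs()['force'])
p=cams.camera_params('wrist'); im,d=cams.read_camera('wrist')
s,_=cams.read_camera('scene'); 
print(ringpose(p,im,.232))
for r in landmark_of('wrist','ring_mid')[:1]: print(r['conf'],at_z(p,*r['position'],.221).round(4))
for n in('cup','tumbler'):
    for r in landmark_of('scene',n)[:1]: print(n,r['conf'],r['position'])
save('end',np.vstack([cv2.resize(im,(480,300)),cv2.resize(s,(480,300))]))
E
```

```text
[0.40814382 0.22547465 0.49439829] [ 0.41005035 -0.33561901  0.62907355]
(array([0.47997185, 0.23027404]), (478.56298828125, 230.1082763671875), (79.50132751464844, 60.231204986572266), np.float64(-168.00303007969686), np.int32(4093))
0.7 [ 0.4053 -0.0107  0.221 ]
cup 0.96 [185.8, 339.4]
tumbler 0.82 [228.1, 412.1]
```

View pics/end.png

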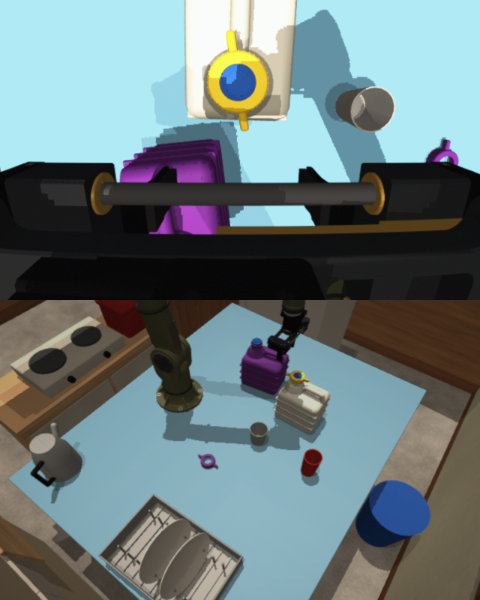

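The yellow ring sits centred on the white can's neck with the blue disc inside it (wrist view (80,238)). Cup and tumbler stand where they were, and the gripper touches nothing.

```bash
python3 -c "
from cell import env
env.sign_off()"
```

```text
the job is handed in; nothing more can be done
```

The yellow ring is screwed onto the off-white can and released, and the job is handed in at about 24 s of the 69 s. I turned it about 269° clockwise, then backed it off a net 13°, about 0.7 turn in all.

**Last checks**
- **Position:** the wrist camera puts the ring within about 1 mm of the neck's axis. I judged it level only by eye in the picture.
- **Height:** the ring's centre was about 221 mm above the counter.
- **Surroundings:** the cup and tumbler are where they were, and I saw no contact with the drainer.
- **Tightness:** torque while turning was 0.62 N m tightening and 0.34–0.58 N m loosening at nearby angles. I estimate a clamp force of about 30 N from these. It was not measured directly.

**What disagreed**
- **Standing torque misled me.** With the arm stopped, the torque reading depended on where the ring stuck. I first went about 13° too far, and the reading briefly reached roughly 1.4–1.5 N m, an estimated 60 N or more on the disc. Loosening tests showed this, so I backed off. I can't rule out that the force passed the 75 N crush limit for a moment.
- **Torque rose faster than described.** It climbed at about 2 N m per radian, not 1.
- **The final ring check failed.** The network's last ring_mid detection landed on the purple look-alike ring. I used the colour outline instead.

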